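# Register the pipette-tip carton in the corner stop

### The arm

A 6-joint arm with a two-finger parallel gripper is mounted at the origin on a cart in front of the work surface, level with it; the furniture and walls round the work are solid. World frame = base frame: x ahead of the robot, y to its left, z up, the work surface at z = 0. Lengths are in mm, angles in rad, forces in N, time in s.
With the tool pointing down it reaches from about 425 to 925 mm from the base axis. Payload 12.5 kg.
Tool frame: the origin (TCP) lies midway between the tips of the shut fingers; the grasp point (between the pads) lies behind it (manip.grip_point_offset is the x of the grasp point in the tool frame, in mm); x points along the fingers, z is the direction in which the jaws open and shut, and the axes are right-handed (so a half turn about x gives the same grasp; the last joint's range is limited). The gripper opens to 85 mm and grips with 20 to 120 N. Pads are 22 mm wide; open, the fingers measure 114 mm over their backs; the gripper's body (76 mm by 85 mm) begins 54 mm behind the grasp point. The pads swing forward as they close: fully open they stand 13 mm farther back than shut.
Start: joints at [-1.353, 0.491, 1.559, -0, 1.092, -0.106], TCP at [198.88, -592.532, 203.327] pointing down, gripper open.
Joint ranges: [-3.1, 3.1], [-0.84, 2.19], [0.05, 2.79], [-1.13, 4.28], [0.06, 2.93], [-2.69, 2.69]. Speed limits (rad/s): [2.22, 2.22, 2.79, 3.14, 3.14, 3.14].

### API

Orientations are given as a unit quaternion [x, y, z, w].
In Python, from plant import manip gives the robot as it stands.
- The arm moves only by the shell command python3 -m jog 'ROWS' [FORCE]. ROWS is JSON, a list that holds one entry, the list of rows, each a list of 5 numbers: the finger opening in m, from 0 to 0.0854, then the shift along the tool's x, y, z in m, then the turn about the tool's x in degrees. In form: [[[grip, dx, dy, dz, spin], ...]]. A call has 1 to 20 rows; each row shifts and turns the commanded pose from where the row before left it, along the tool's axes as they then stand; what a row does not reach is not made up. A row lasts 1/10 s, in which the tool goes at most 50 mm and 8.59 degrees, less where a joint would pass 70% of its speed; a pose out of reach is approached as far as the arm can. A call with a gripper value outside its range is refused whole. The fingers move at their own pace and stop on an object; FORCE is the grip in N (left out, the last holds). Time passes only in rows, so rows that do not move let the fingers close. It gives the time, the measured TCP pose, the force and the opening at its end, in the units of the state.
- manip.get_state(): the state, without advancing time (a new reading comes with each control period).
- manip.read_camera(name): name is "side" or "top" or "wrist"; returns the picture (400x640x3 uint8, red, green, blue); there is no depth.
- manip.calibration(name): a dict with "intrinsics" (3x3 intrinsics, pixels), "dist_coeffs" ([k1, k2, p1, p2, k3] as OpenCV has them; the pictures are not rectified), "R" (3x3) and "t" (3): a world point X has camera coordinates R X + t; the wrist camera has in their place "tool_from_camera" (4x4, takes a point from camera to tool coordinates, whose origin is the TCP and whose axes are the tool frame's). Camera axes: x right, y down, z forward; pixel columns grow to the right and rows downward; lengths in mm; the calibration is good to about 2 mm. A picture is of the moment at which its call begins: read the wrist's pose just before it. calibration takes no time and is no camera call.
- manip.sign_off(): hands the job in, once; it reports no verdict.
The state is a dict: "time": time; "q": joint angles; "dq": joint speeds; "tau": joint torques, N m; "tool_pos": TCP position; "ee_rot": TCP orientation; "force": force on the tool from outside, world axes, zero at the start; "moment": the same for the moment, N m; "grip_width": finger opening in mm.
Only numpy, scipy, OpenCV 4.12 (cv2) and the standard library are available. Lean on these libraries where they do the work, as an engineer would, in place of code of your own. Each camera call takes 0.05 s, during which the arm holds its last target.

### The job

Push the large carton across the worktop into the corner of the low L-shaped metal stop, so that it stands flat with a long side flush against the long back rail and an end flush against the short end rail. Only push it with the fingers: do not lift or tip it, leave it standing there, and do not disturb the other things on the worktop.

Things in the scene. Friction and masses are not known exactly. Their poses are not given: they have to be found in the camera images.
- carton: The large carton: the biggest cardboard box on the worktop, closed, loose, 0.15 to 0.3 kg, slides with 1 to 4 N. Origin: centre of its underside; 60 mm along its x axis, 95 mm along its y axis, 50 mm high. It starts on the robot's side of the back rail, left of the end rail, clear of both, its length within 0.4 rad of the back rail's direction. Either long side may face the rail.
- stop: Low L-shaped aluminium stop, screwed down. Origin: inside corner at worktop height. x axis: away from the robot, y axis: to the robot's left. Inner face of the long back rail: plane x = 0, y from 0 to 175 mm; of the short end rail: plane y = 0, x from -55 mm to 0. Rails 22 mm high, 5 mm thick; 4 mm high feet on their outer sides only.
- home (a point): Point on the worktop where the carton's origin lies when it is fully home: 30 mm before the back rail's inner face and 47.5 mm to the left of the end rail's; in the stop's frame x = -30 mm, y = +47.5 mm. Axes parallel to the stop's; the carton's y axis is then parallel to this y axis, either way round.
- small_carton: Bystander, loose: small flat carton, 40 x 60 x 22 mm. Origin: centre of its underside. Not to be moved.
- cup: Bystander, loose: closed round sample cup, 55 mm diameter, 58 mm high. Origin: centre of its underside. Not to be moved.
- vial: Bystander, loose: small glass vial with screw cap, 22 mm diameter, 48 mm high. Origin: centre of its underside. Not to be moved.
- tape: Bystander, loose: roll of adhesive tape lying flat, 52 mm diameter, 19 mm high. Origin: centre of its underside. Not to be moved.
- brown_bottle: Bystander, loose: small brown bottle, 35 mm diameter, 85 mm high. Origin: centre of its underside. Not to be moved.

How it is judged:
By the outcome, as a careful person would: the job done as asked, in the order asked, and still so for the second after the job is handed in, with the robot touching nothing.
It also fails if it takes over 45 s, if anything falls off the work surface, if the arm or the gripper's body presses on something with over 40 N, if the wrist force passes 120 N, or if a joint passes its speed limit or range.

## Working session

There is one attempt and no reset: what is moved stays moved. The work goes in short steps, Python scripts to look and compute and a shell command to move; the robot and the scene stay as the last step left them, time stands still between calls to the robot, and variables do not carry over. Pictures are saved under pics/ and viewed, and the job is handed in when it is done.

```bash
ls; mkdir -p pics; python3 - <<'E'
from plant import manip
import cv2,numpy as np
s=manip.get_state()
for k in s: print(k,np.round(s[k],3))
print(manip.grip_point_offset)
for n in ("side","top","wrist"):
    im=manip.read_camera(n); cv2.imwrite(f"pics/{n}0.png",im[:,:,::-1])
    c=manip.calibration(n); print(n,{k:np.round(v,4).tolist() for k,v in c.items()})
E
```

```text
pics
time 0.0
q [-1.353  0.492  1.559 -0.     1.092 -0.106]
dq [ 0.001 -0.    -0.002 -0.001 -0.    -0.001]
tau [-0.0000e+00 -6.1846e+01 -2.6160e+01 -0.0000e+00  4.0000e-03  0.0000e+00]
tool_pos [ 198.814 -592.255  202.735]
ee_rot [ 0.413  0.574 -0.413  0.574]
force [-0.454 -0.133  0.511]
moment [ 0.012 -0.027 -0.008]
grip_width 85.904
-18.700000000000003
side {'intrinsics': [[370.0689, 0.0, 314.4903], [0.0, 370.0689, 201.9476], [0.0, 0.0, 1.0]], 'dist_coeffs': [-0.0371, 0.0, 0.0, 0.0, 0.0], 'R': [[0.9808, -0.1943, -0.0151], [-0.1719, -0.8262, -0.5364], [0.0918, 0.5287, -0.8438]], 't': [-458.3895, 111.0526, 938.9638]}
top {'intrinsics': [[385.1431, 0.0, 323.3393], [0.0, 385.1431, 192.8361], [0.0, 0.0, 1.0]], 'dist_coeffs': [-0.0045, 0.0, 0.0, 0.0, 0.0], 'R': [[0.0193, -0.9997, -0.0134], [-0.9955, -0.018, -0.0931], [0.0928, 0.0151, -0.9956]], 't': [10.6974, 493.2263, 1232.6951]}
wrist {'intrinsics': [[289.0059, 0.0, 317.869], [0.0, 289.0059, 196.4439], [0.0, 0.0, 1.0]], 'dist_coeffs': [-0.0508, 0.0, 0.0, 0.0, 0.0], 'tool_from_camera': [[0.0005, -0.2947, 0.9556, -171.0681], [-0.0006, -0.9556, -0.2947, 77.228], [1.0, -0.0004, -0.0006, -0.3897], [0.0, 0.0, 0.0, 1.0]]}
```

View pics/top0.png

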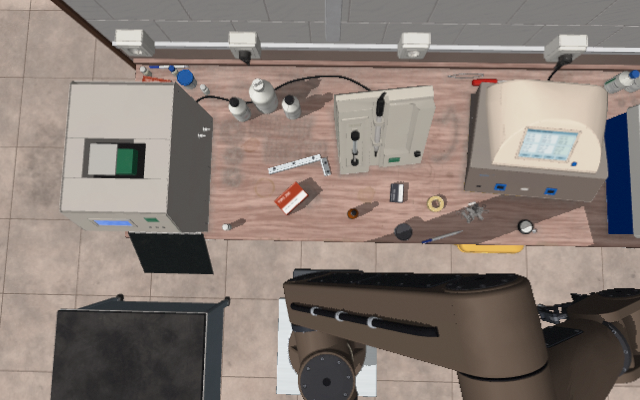

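View pics/side0.png

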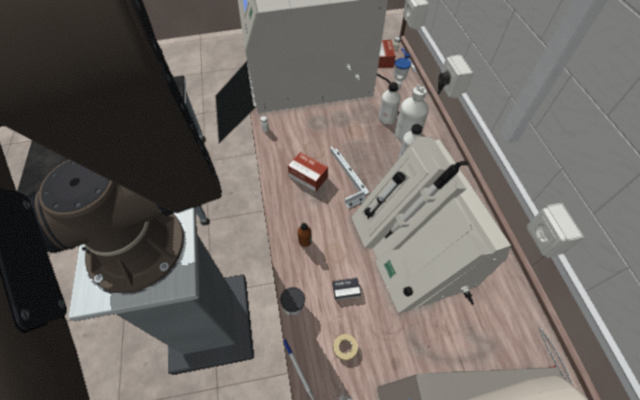

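View pics/wrist0.png

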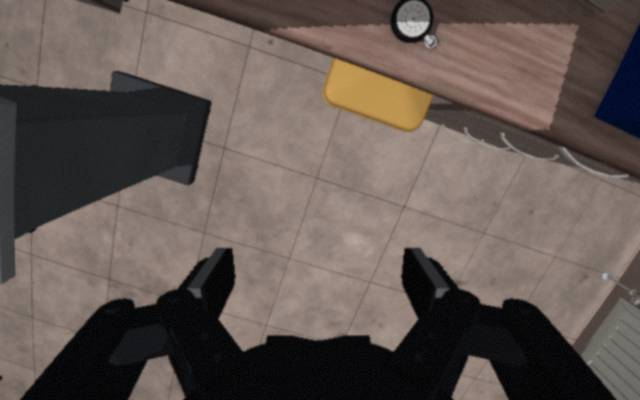

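The top view shows the red carton at about (292,198) and the stop's long rail from (268,170) to (322,158), with the end rail to (328,176). The bottle is at (352,213), the small carton at (397,192), the tape at (436,203), the cup at (403,231) and the vial at (226,227). I'll zoom in on these.

```bash
python3 - <<'E'
import cv2
im=cv2.imread("pics/top0.png")[145:225,255:365]
cv2.imwrite("pics/top0z.png",cv2.resize(im,None,fx=7,fy=7,interpolation=cv2.INTER_CUBIC))
im=cv2.imread("pics/side0.png")[135:255,280:380]
cv2.imwrite("pics/side0z.png",cv2.resize(im,None,fx=5,fy=5,interpolation=cv2.INTER_CUBIC))
E
```

```text
(no output)
```

View pics/top0z.png

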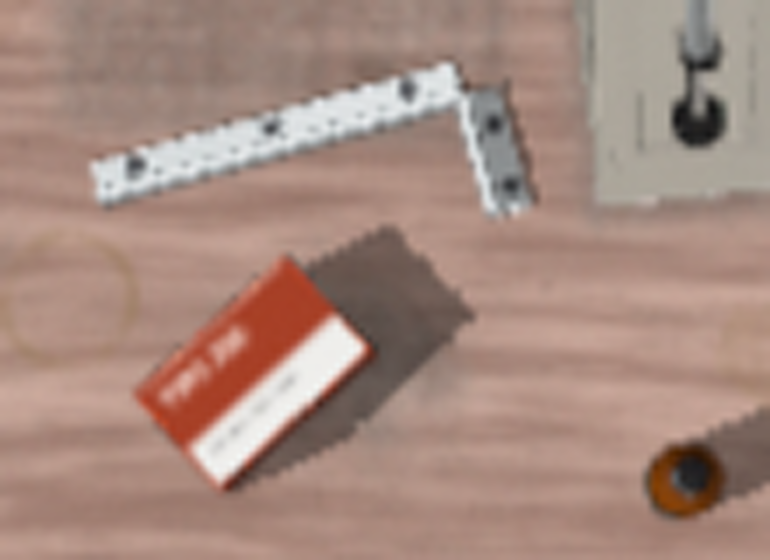

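View pics/side0z.png

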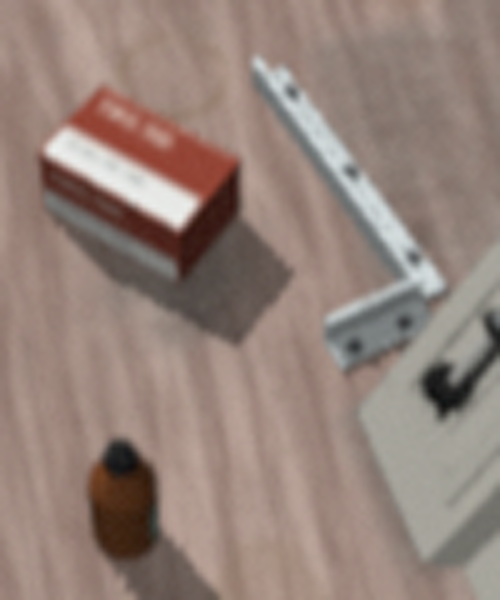

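```bash
cat > h.py <<'E'
from plant import manip
import cv2,numpy as np
from scipy.optimize import least_squares
from scipy.spatial.transform import Rotation as Ro
def cam(n,st=None):
    c=manip.calibration(n);K=np.array(c["intrinsics"]);D=np.array(c["dist_coeffs"])
    if n=="wrist":
        T=np.eye(4);T[:3,:3]=Ro.from_quat(st["ee_rot"]).as_matrix();T[:3,3]=st["tool_pos"]
        M=np.linalg.inv(T@np.array(c["tool_from_camera"]));R,t=M[:3,:3],M[:3,3]
    else: R,t=np.array(c["R"]),np.array(c["t"])
    return K,D,R,t
def back(c,px,z):
    K,D,R,t=c
    u=cv2.undistortPoints(np.array(px,float).reshape(-1,1,2),K,D).reshape(-1,2)
    d=np.c_[u,np.ones(len(u))]@R; C=-R.T@t
    return C+d*((z-C[2])/d[:,2])[:,None]
def proj(c,X):
    K,D,R,t=c
    return cv2.projectPoints(np.array(X,float).reshape(-1,3),cv2.Rodrigues(R)[0],t,K,D)[0].reshape(-1,2)
def rect(p,z=50): # carton corners pose x,y,th  (th = angle of long (y) axis relative to world y)
    x,y,th=p;c,s=np.cos(th),np.sin(th)
    R=np.array([[c,-s],[s,c]])
    L=np.array([[30,47.5],[30,-47.5],[-30,-47.5],[-30,47.5]])@R.T+[x,y]
    return np.c_[L,np.full(4,z)]
def toS(stop,P): # world -> stop frame
    th=stop[2];R=np.array([[np.cos(th),-np.sin(th)],[np.sin(th),np.cos(th)]])
    return (np.array(P)[...,:2]-stop[:2])@R
def fromS(stop,P):
    th=stop[2];R=np.array([[np.cos(th),-np.sin(th)],[np.sin(th),np.cos(th)]])
    return np.array(P)@R.T+stop[:2]
E
python3 - <<'E'
from h import *
z=lambda P,o,f:np.array(P,float)/f+np.array(o)+0.5/f-0.5
T=cam("top");S=cam("side")
tc=z([(287,256),(374,351),(225,490),(137,393)],(255,145),7)
a=back(T,tc,50)
print(a.round(1)); 
sc=z([(103,88),(240,160),(182,233),(42,155)],(280,135),5)
b=back(S,sc,50);print(b.round(1))
d=lambda a:[np.linalg.norm(a[i]-a[i-3]).round(1) for i in range(4)]
print(d(a),d(b),a.mean(0),b.mean(0))
print('stop top view floor: back rail', back(T,z([(108,207),(464,107)],(255,145),7),0).round(1), 'end',back(T,z([(463,107),(488,214)],(255,145),7),0).round(1))
print('side', back(S,z([(254,72),(405,285),(328,335)],(280,135),5),22).round(1))
for n,p,h in (("bottle",(680,480),80),): print(n,back(T,z([p],(255,145),7),h))
for n,p,h in (("vial",(226,227),48),("cup",(403,231),58),("small",(397,192),22),("tape",(436,203),19)): print(n,back(T,[p],h).round())
E
```

```text
[[526.4 109.1  50. ]
 [483.5  68.3  50. ]
 [419.  134.5  50. ]
 [462.4 175.9  50. ]]
[[461.9 173.7  50. ]
 [525.8 108.5  50. ]
 [485.5  67.2  50. ]
 [421.2 134.   50. ]]
[np.float64(59.2), np.float64(92.5), np.float64(60.0), np.float64(92.5)] [np.float64(91.3), np.float64(57.7), np.float64(92.7), np.float64(56.9)] [472.82423515 121.98094329  50.        ] [473.60119989 120.85047968  50.        ]
stop top view floor: back rail [[554.6 199.7   0. ]
 [605.8  30.7   0. ]] end [[605.8  31.2   0. ]
 [554.4  18.2   0. ]]
side [[552.5 191.   22. ]
 [599.4  29.   22. ]
 [551.4   6.5  22. ]]
bottle [[426.12674562 -69.96163352  80.        ]]
vial [[376. 327.  48.]]
cup [[ 374. -232.   58.]]
small [[ 500. -220.   22.]]
tape [[ 467. -347.   19.]]
```

```bash
cat >> h.py <<'E'
def plan(target_xyz, zdir=None, yaw_only=False):
    s=manip.get_state();R=Ro.from_quat(s["ee_rot"]).as_matrix();d=R.T@(np.array(target_xyz)-s["tool_pos"])
    print("now",np.round(s["tool_pos"],1),"shift tool mm",d.round(1),"dist",np.linalg.norm(d).round(1))
    print("axes x,y,z:",R.T.round(3).tolist(),"q",np.round(s["q"],2).tolist(),"F",np.round(s["force"],1),"t",s["time"],"grip",round(s["grip_width"],1))
    if zdir is not None:
        z=R[:,2];z2=np.array([np.cos(zdir),np.sin(zdir),0]); y=R[:,1]
        for sg in (1,-1):
            v=sg*z2; # spin a about x: z' = cos a z - sin a y
            print("spin deg for z %+d:"%sg,round(np.degrees(np.arctan2(-v@y,v@z)),2))
E
python3 - <<'E'
from h import *
plan([400,-300,203],np.pi/2+0.77)
E
```

```text
now [ 198.8 -592.3  202.9] shift tool mm [ 1.000e-01  2.837e+02 -2.132e+02] dist 354.9
axes x,y,z: [[-0.0, 0.001, -1.0], [0.948, 0.318, 0.0], [0.318, -0.948, -0.001]] q [-1.35, 0.49, 1.56, 0.0, 1.09, -0.11] F [0.  0.  0.9] t 0.15 grip 85.5
spin deg for z +1: 154.43
spin deg for z -1: -25.57
```

```bash
python3 -m jog '[[[0.05,0,0.0355,-0.0267,0],[0.05,0,0.0355,-0.0267,0],[0.05,0,0.0355,-0.0267,0],[0.05,0,0.0355,-0.0267,0],[0.05,0,0.0355,-0.0267,0],[0.05,0,0.0355,-0.0267,0],[0.05,0,0.0355,-0.0267,0],[0.05,0,0.0355,-0.0267,0],[0.05,0,0,0,0]]]'; python3 - <<'E'
from h import *
plan([425,50,203],np.pi/2+0.77)
E
```

```text
time: 1.05
tool_pos: [402.0, -296.0, 203.3]
ee_rot: [0.412, 0.575, -0.411, 0.575]
force: [0.1, -0.2, -0.1]
grip_width: 50.1
now [ 402.  -296.   203.3] shift tool mm [   0.6  133.3 -320.1] dist 346.8
axes x,y,z: [[0.0, 0.001, -1.0], [0.947, 0.322, 0.0], [0.322, -0.947, -0.001]] q [-0.77, 0.31, 1.86, 0.0, 0.97, 0.47] F [ 0.1 -0.2 -0.1] t 1.05 grip 50.1
spin deg for z +1: 154.68
spin deg for z -1: -25.32
```

```bash
python3 -m jog '[[[0.05,0,0.0167,-0.04,0],[0.05,0,0.0167,-0.04,0],[0.05,0,0.0167,-0.04,0],[0.05,0,0.0167,-0.04,0],[0.05,0,0.0167,-0.04,0],[0.05,0,0.0167,-0.04,0],[0.05,0,0.0167,-0.04,0],[0.05,0,0.0167,-0.04,0],[0.05,0,0,0,-6.3],[0.05,0,0,0,-6.3],[0.05,0,0,0,-6.3],[0.05,0,0,0,-6.4],[0.05,0,0,0,0],[0.05,0,0,0,0]]]'; python3 - <<'E'
from h import *
s=manip.get_state(); im=manip.read_camera("wrist"); cv2.imwrite("pics/w1.png",im[:,:,::-1])
import json; json.dump({k:np.array(s[k]).tolist() for k in s},open("w1.json","w"))
plan([425,75,203],np.pi/2+0.77)
E
```

```text
time: 2.45
tool_pos: [425.0, 45.9, 203.2]
ee_rot: [0.278, 0.65, -0.278, 0.65]
force: [0.7, 0.6, 0.5]
grip_width: 50.2
now [425.   46.  203.2] shift tool mm [  0.2  20.  -21. ] dist 29.0
axes x,y,z: [[-0.0, -0.0, -1.0], [0.723, 0.69, -0.0], [0.69, -0.723, 0.0]] q [-0.05, 0.21, 2.01, -0.0, 0.92, 0.76] F [0.2 0.  0.4] t 2.5 grip 50.3
spin deg for z +1: 179.54
spin deg for z -1: -0.46
```

View pics/w1.png

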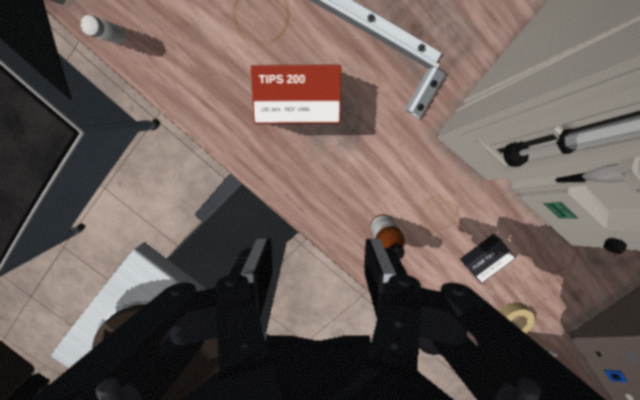

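The wrist view shows the carton's top face level in the picture, with corners near (251,66), (340,66), (340,122) and (253,122). The stop's corner is near (437,65), and the bottle at (386,230) is well clear. I'll zoom in to refine the stop.

```bash
python3 - <<'E'
import cv2
im=cv2.imread("pics/w1.png")[0:130,240:460]
cv2.imwrite("pics/w1z.png",cv2.resize(im,(770,455),interpolation=cv2.INTER_CUBIC))
E
```

```text
(no output)
```

View pics/w1z.png

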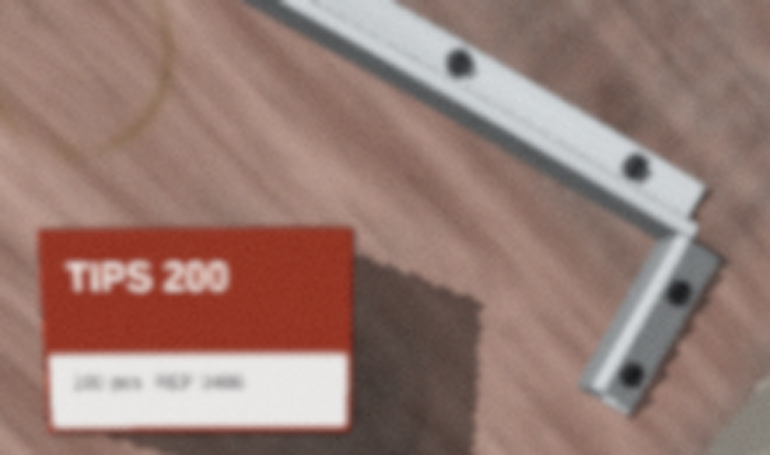

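```bash
python3 - <<'E'
from h import *
import json
s=json.load(open("w1.json"));W=cam("wrist",s)
z=lambda P:np.array(P,float)/3.5+np.array([240,0])+0.5/3.5-0.5
a=back(W,z([(40,229),(353,229),(349,429),(48,430)]),50);print(a.round(1),[np.linalg.norm(a[i]-a[i-3]).round(1) for i in range(4)],a.mean(0).round(1))
f=lambda p:(rect(p)[:,:2]-a[[1,2,3,0],:2]).ravel()
for k in range(2):
  # correspond far-right etc: rect order (+x,+y),(+x,-y),(-x,-y),(-x,+y) ; far-left, far-right, near-right, near-left
  g=lambda p:(rect(p)[:,:2]-a[:,:2]).ravel()
r=least_squares(g,[473,121,.77]);print(r.x,r.cost)
b=back(W,z([(245,5),(655,237),(582,383)]),0);t=back(W,z([(283,5),(683,232),(596,388)]),22)
for q in (b,t):
  print(q.round(1),"th back",np.arctan2(q[0,0]-q[1,0],q[0,1]-q[1,1])*1, "th end",np.arctan2(q[1,1]-q[2,1],q[1,0]-q[2,0]))
E
```

```text
[[464.5 179.2  50. ]
 [528.5 111.6  50. ]
 [486.3  71.5  50. ]
 [421.4 139.5  50. ]] [np.float64(93.2), np.float64(58.2), np.float64(94.1), np.float64(58.6)] [475.2 125.4  50. ]
[475.17351979 125.44435685   0.75787252] 2.479628968021207
[[560.5 187.6  -0. ]
 [606.9  36.7   0. ]
 [556.3  18.5   0. ]] th back -0.2980423322901601 th end 0.34550889662952583
[[563.9 173.9  22. ]
 [607.   34.9  22. ]
 [554.1  18.6  22. ]] th back -0.300512524233524 th end 0.29973604724105624
```

```bash
python3 -m jog '[[[0.05,0,0.016,-0.0117,0],[0.05,0,0.016,-0.0117,0],[0.05,0.035,0,0,0],[0.05,0.035,0,0,0],[0.05,0.035,0,0,0],[0.05,0.035,0,0,0],[0.05,0.035,0,0,0],[0.05,0.012,0,0,0],[0.05,0.008,0,0,0],[0.05,0,0,0,0],[0.05,0,0,0,0]]]'; python3 - <<'E'
from h import *
plan([437,89,7],np.pi/2+0.758)
im=manip.read_camera("wrist"); cv2.imwrite("pics/w2.png",im[:,:,::-1])
im=manip.read_camera("side")[120:260,250:400]; cv2.imwrite("pics/s2.png",cv2.resize(im[:,:,::-1],None,fx=4,fy=4,interpolation=cv2.INTER_CUBIC))
E
```

```text
time: 3.6
tool_pos: [432.2, 85.2, 8.8]
ee_rot: [0.277, 0.65, -0.277, 0.651]
force: [-0.0, -0.6, -0.2]
grip_width: 50.2
now [432.2  85.2   8.8] shift tool mm [1.8 6.1 0.6] dist 6.4
axes x,y,z: [[0.001, -0.0, -1.0], [0.722, 0.692, 0.001], [0.692, -0.722, 0.001]] q [0.04, 0.58, 2.18, -0.0, 0.39, 0.85] F [-0.  -0.6 -0.2] t 3.6 grip 50.2
spin deg for z +1: -179.62
spin deg for z -1: 0.38
```

View pics/w2.png

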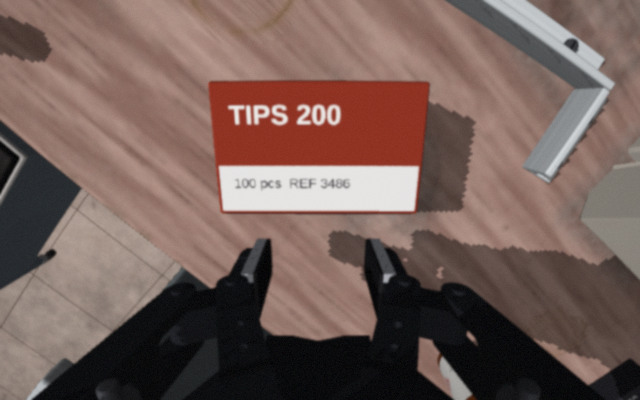

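View pics/s2.png

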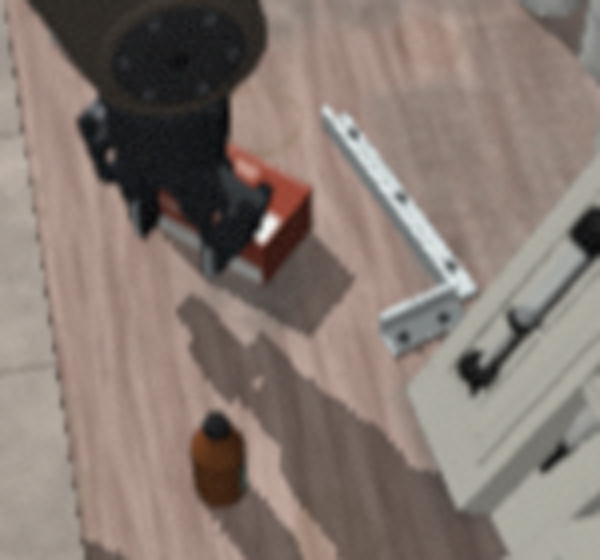

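```bash
python3 -m jog '[[[0.05,0.002,0.0045,0,0],[0.05,0.002,0.0045,0,0],[0.05,0,0.0045,0,0],[0.05,0,0.0045,0,0],[0.05,0,0.003,0,0],[0.05,0,0.003,0,1.25],[0.05,0,0.003,0,1.25],[0.05,0,0.003,0,1.25],[0.05,0,0.003,0,1.25],[0.05,0,0.003,0,1.25],[0.05,0,0.003,0,1.25],[0.05,0,0.003,0,1.25],[0.05,0,0.003,0,1.25],[0.05,0,0.003,0,1.25]]]'; python3 - <<'E'
from h import *
plan([437,89,7],np.pi/2+0.3)
im=manip.read_camera("wrist"); cv2.imwrite("pics/w3.png",im[:,:,::-1])
E
```

```text
time: 5.1
tool_pos: [468.3, 116.9, 4.3]
ee_rot: [0.34, 0.62, -0.34, 0.62]
force: [-1.3, -0.2, 0.8]
grip_width: 50.4
now [468.3 116.9   4.3] shift tool mm [ -2.7 -41.3   6.7] dist 42.0
axes x,y,z: [[0.0, -0.0, -1.0], [0.843, 0.537, 0.0], [0.537, -0.843, 0.0]] q [0.11, 0.61, 2.08, -0.0, 0.45, 1.11] F [-1.3 -0.2  0.8] t 5.1 grip 50.4
spin deg for z +1: -164.69
spin deg for z -1: 15.31
```

View pics/w3.png

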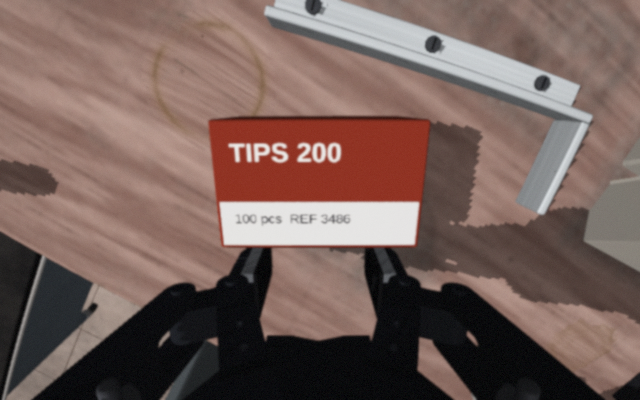

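The carton is against both fingers and turning with them. Its top corners are near (209,121), (429,121), (415,246) and (222,246). The whole stop is visible, with its corner near (555,115), so I'll measure both again from here.

```bash
python3 - <<'E'
import cv2
im=cv2.imread("pics/w3.png")[0:260,200:600]
cv2.imwrite("pics/w3z.png",cv2.resize(im,(800,520),interpolation=cv2.INTER_CUBIC))
E
```

```text
(no output)
```

View pics/w3z.png

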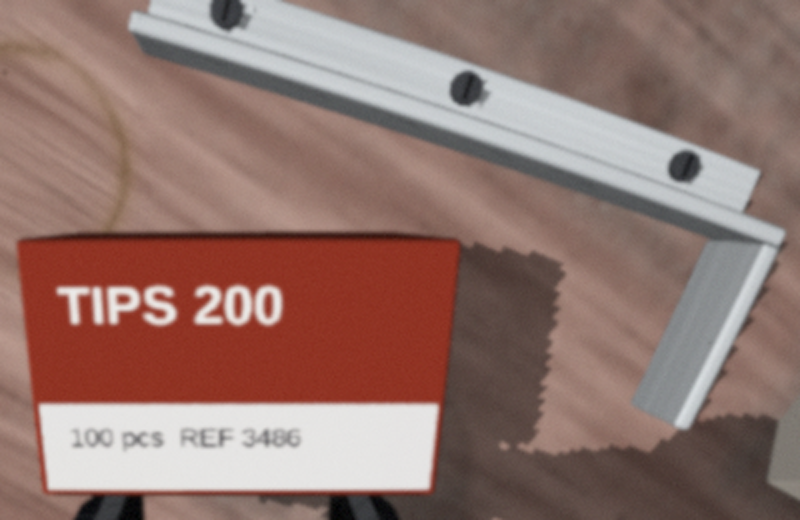

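```bash
cat > fit.py <<'E'
from h import *
def fitstop(W,bot,top):
    # bot/top: pixel pts [left end of back rail, corner, robot end of end rail] at z 0/22
    mdl=np.array([[0,175],[0,0],[-55,0]],float)
    def res(p):
        P=fromS(p,mdl);r=[]
        for px,zz in ((bot,0),(top,22)):
            r.append(proj(W,np.c_[P,np.full(3,zz)])-px)
        return np.ravel(r)
    r=least_squares(res,[606,34,.3],x_scale=[1,1,.01]);return r.x,res(r.x).reshape(-1,2)
def fitcarton(W,px,p0):
    res=lambda p:(proj(W,rect(p))-px).ravel()
    r=least_squares(res,p0,x_scale=[1,1,.01]);return r.x,res(r.x).reshape(-1,2)
E
python3 - <<'E'
from fit import *
s=manip.get_state();W=cam("wrist",s)
z=lambda P:np.array(P,float)/2+np.array([200,0])-.25
st,e=fitstop(W,z([(150,52),(707,241),(634,403)]),z([(131,30),(762,243),(676,426)]));print("stop",st.round(3),e.round(1).tolist())
ca,e=fitcarton(W,z([(19,241),(459,241),(431,492),(45,492)]),[495,140,.5]);print("carton",ca.round(3),e.round(1).tolist())
print("carton in S",toS(st,ca[:2]).round(1),ca[2]-st[2],"tcp in S",toS(st,s["tool_pos"]).round(1))
R=Ro.from_quat(s["ee_rot"]).as_matrix();print("carton in tool",(R.T@(np.r_[ca[:2],0]-s["tool_pos"])).round(1))
np.save("stop.npy",st)
E
```

```text
stop [6.06811e+02 3.45160e+01 2.88000e-01] [[-1.9, 0.8], [0.3, -1.0], [-2.5, 0.5], [0.7, -0.6], [3.1, 0.1], [0.1, 0.8]]
carton [505.109 139.508   0.565] [[-2.1, -1.0], [1.9, -0.8], [1.8, 1.7], [-1.5, 1.6]]
carton in S [-67.7 129.5] 0.2768619099951394 tcp in S [-109.   118.3]
carton in tool [ 4.3 42.8  0.5]
```

```bash
python3 -m jog '[[[0.05,0,0.003,0,1.45],[0.05,0,0.003,0,1.45],[0.05,0,0.003,0,1.45],[0.05,0,0.003,0,1.45],[0.05,0,0.003,0,1.45],[0.05,0,0.003,0,1.45],[0.05,0,0.003,0,1.45],[0.05,0,0.003,0,1.45],[0.05,0,0.003,0,1.45],[0.05,0,0.003,0,1.45],[0.05,0,0.003,0,1.35],[0.05,0,0.0005,0,0],[0.05,0,0,0,0]]]'; python3 - <<'E'
from h import *
st=np.load("stop.npy")
plan([*fromS(st,[-76,125]),4],np.pi/2+0.29)
im=manip.read_camera("wrist"); cv2.imwrite("pics/w4.png",cv2.resize(im[0:260,160:560,::-1],(800,520),interpolation=cv2.INTER_CUBIC))
E
```

```text
time: 6.45
tool_pos: [498.6, 130.9, 4.3]
ee_rot: [0.422, 0.567, -0.422, 0.568]
force: [-0.4, -0.4, -0.6]
grip_width: 49.5
now [498.6 130.9   4.3] shift tool mm [ 0.3  0.5 -1.8] dist 1.9
axes x,y,z: [[0.001, 0.0, -1.0], [0.958, 0.288, 0.001], [0.288, -0.958, 0.0]] q [0.13, 0.64, 2.0, -0.0, 0.51, 1.41] F [-0.4 -0.4 -0.6] t 6.45 grip 49.5
spin deg for z +1: -179.86
spin deg for z -1: 0.14
```

View pics/w4.png

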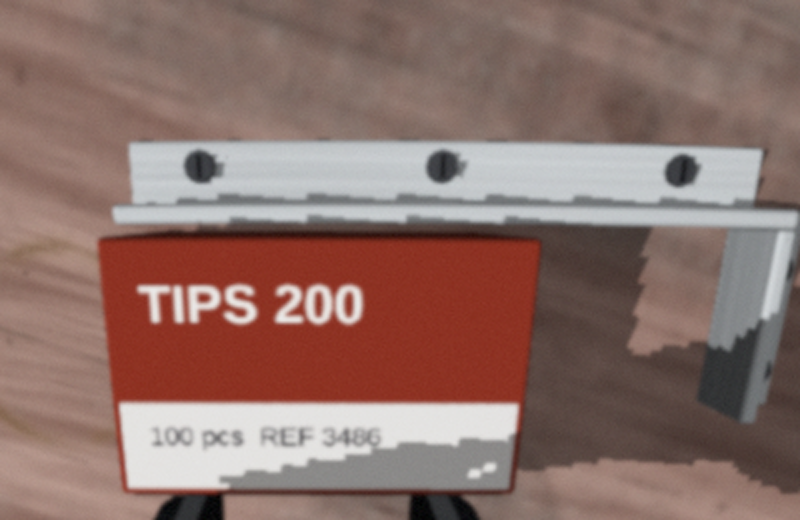

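```bash
python3 -m jog '[[[0.02,0,-0.008,0,0],[0.02,0,-0.008,0,0],[0.02,-0.04,0,0,0],[0.02,-0.04,0,0,0],[0.02,0,0.0193,-0.028,-4],[0.02,0,0.0193,-0.028,0],[0.02,0,0.0193,-0.028,0],[0.02,0,0,0,-8],[0.02,0,0,0,-8],[0.02,0,0,0,-8],[0.02,0,0,0,-8],[0.02,0,0,0,-8],[0.02,0,0,0,-8],[0.02,0,0,0,-8],[0.02,0,0,0,-8],[0.02,0,0,0,-8],[0.02,0,0,0,-8],[0.02,0,0,0,-5.3],[0.02,0,0,0,0],[0.02,0,0,0,0]]]'; python3 - <<'E'
from h import *
st=np.load("stop.npy");st[2]=.281
plan([*fromS(st,[-33,202]),4],.281)
im=manip.read_camera("wrist"); cv2.imwrite("pics/w5.png",im[:,:,::-1])
im=manip.read_camera("top"); cv2.imwrite("pics/t5.png",cv2.resize(im[135:235,220:370,::-1],None,fx=5,fy=5,interpolation=cv2.INTER_CUBIC))
im=manip.read_camera("side")[100:260,250:400]; cv2.imwrite("pics/s5.png",cv2.resize(im[:,:,::-1],None,fx=3.7,fy=3.7,interpolation=cv2.INTER_CUBIC))
E
```

```text
time: 8.5
tool_pos: [509.1, 224.5, 84.2]
ee_rot: [-0.098, 0.7, 0.098, 0.7]
force: [0.3, -0.1, -0.4]
grip_width: 20.2
now [509.1 224.5  84.2] shift tool mm [80.2 -7.6  8.2] dist 81.0
axes x,y,z: [[-0.0, -0.0, -1.0], [-0.274, 0.962, -0.0], [0.962, 0.274, -0.0]] q [0.3, 0.55, 1.85, -0.0, 0.75, 0.02] F [ 0.3 -0.1 -0.4] t 8.5 grip 20.2
spin deg for z +1: -0.21
spin deg for z -1: 179.79
```

View pics/w5.png

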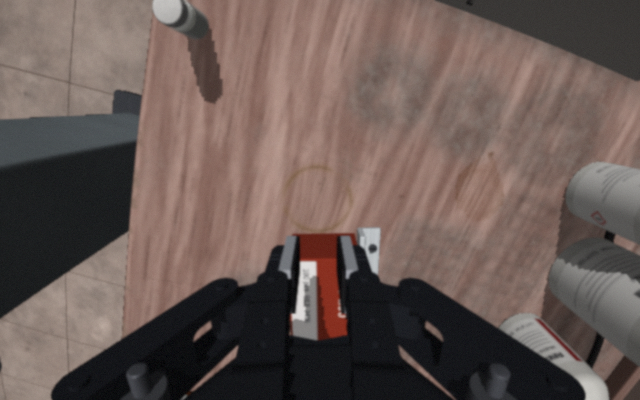

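View pics/t5.png

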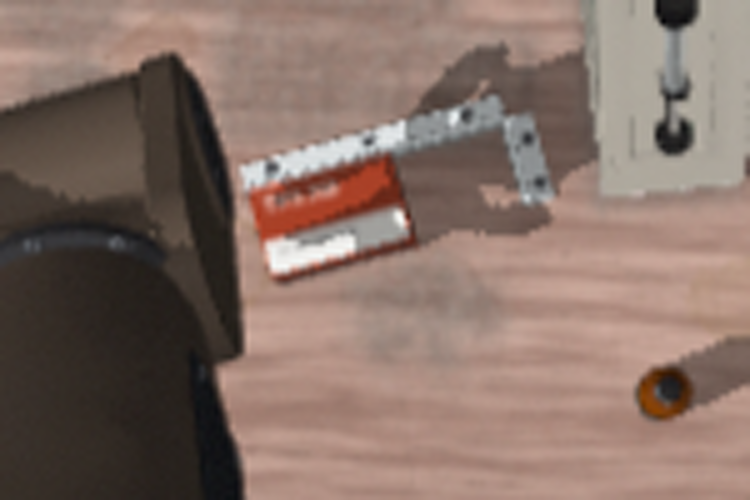

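View pics/s5.png

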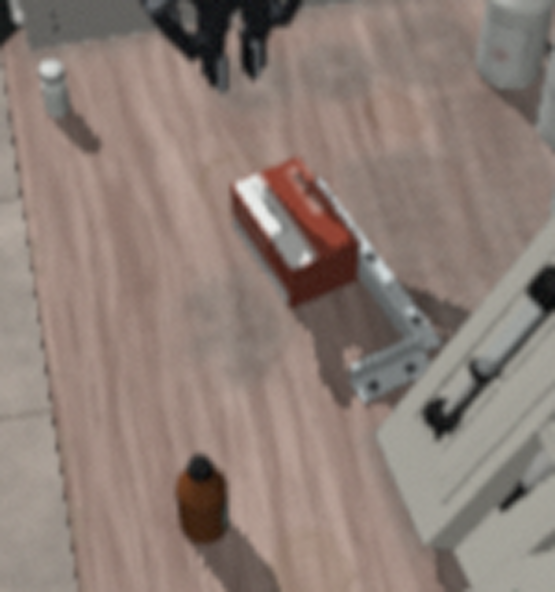

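The views show the carton parallel to the back rail with its left end free, and the bottle and vial unmoved. In the wrist picture the carton's top spans columns 298–357, about 7 mm to the right of the gripper's centre. I'll shift, descend and push along the rail.

```bash
python3 -m jog '[[[0.02,0,0,0.0065,0],[0.02,0.035,0,0,0],[0.02,0.035,0,0,0],[0.02,0.006,0,0,0],[0.02,0.004,0,0,0],[0.02,0,-0.01,0,0],[0.02,0,-0.006,0,0],[0.02,0,-0.005,0,0],[0.02,0,-0.004,0,0],[0.02,0,-0.004,0,0],[0.02,0,-0.004,0,0],[0.02,0,-0.004,0,0],[0.02,0,-0.004,0,0],[0.02,0,-0.004,0,0],[0.02,0,-0.004,0,0],[0.02,0,-0.004,0,0],[0.02,0,-0.004,0,0],[0.02,0,0,0,0]]]'; python3 - <<'E'
from h import *
st=np.load("stop.npy");st[2]=.281
plan([*fromS(st,[-34,107]),4],.281)
im=manip.read_camera("wrist"); cv2.imwrite("pics/w6.png",im[:,:,::-1])
im=manip.read_camera("top"); cv2.imwrite("pics/t6.png",cv2.resize(im[135:235,220:370,::-1],None,fx=5,fy=5,interpolation=cv2.INTER_CUBIC))
E
```

```text
time: 10.45
tool_pos: [531.7, 171.1, 4.2]
ee_rot: [-0.099, 0.7, 0.098, 0.7]
force: [-0.0, 0.0, -0.3]
grip_width: 20.1
now [531.7 171.1   4.2] shift tool mm [  0.2 -45.1   0.3] dist 45.1
axes x,y,z: [[-0.0, -0.0, -1.0], [-0.276, 0.961, -0.0], [0.961, 0.276, -0.0]] q [0.19, 0.67, 1.89, -0.0, 0.58, -0.09] F [-0.   0.  -0.3] t 10.45 grip 20.1
spin deg for z +1: -0.07
spin deg for z -1: 179.93
```

View pics/w6.png

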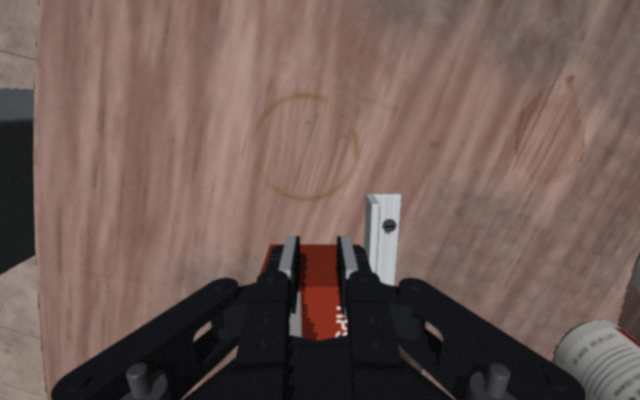

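View pics/t6.png

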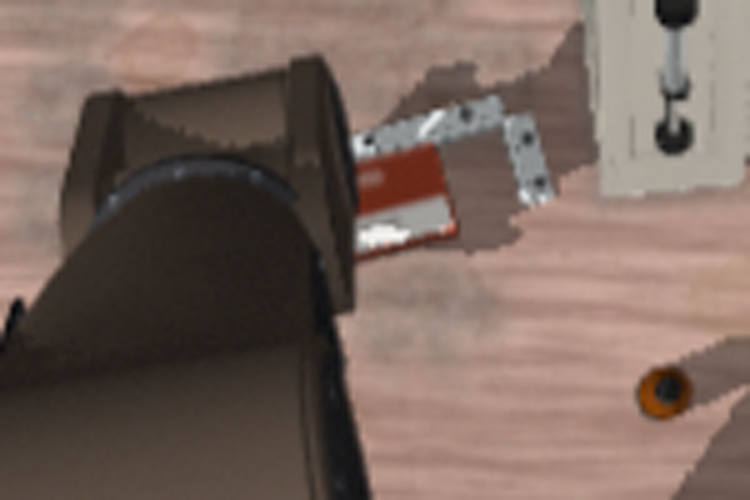

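The carton is sliding straight, with its right end now at about (447,185) in the enlarged top view and about 45 mm left to go. I'll continue, slowly near the end.

```bash
python3 -m jog '[[[0.02,0,-0.004,0,0],[0.02,0,-0.004,0,0],[0.02,0,-0.004,0,0],[0.02,0,-0.004,0,0],[0.02,0,-0.004,0,0],[0.02,0,-0.004,0,0],[0.02,0,-0.004,0,0],[0.02,0,-0.004,0,0],[0.02,0,-0.004,0,0],[0.02,0,-0.002,0,0],[0.02,0,-0.001,0,0],[0.02,0,-0.001,0,0]]]'; python3 - <<'E'
from h import *
st=np.load("stop.npy");st[2]=.281
plan([*fromS(st,[-34,107]),4],.281)
im=manip.read_camera("top"); cv2.imwrite("pics/t7.png",cv2.resize(im[145:200,280:350,::-1],None,fx=9,fy=9,interpolation=cv2.INTER_CUBIC))
E
```

```text
time: 11.75
tool_pos: [542.6, 133.3, 4.3]
ee_rot: [-0.099, 0.7, 0.099, 0.7]
force: [-0.1, 1.0, -0.6]
grip_width: 20.1
now [542.6 133.3   4.3] shift tool mm [ 0.3 -5.7  0.3] dist 5.7
axes x,y,z: [[-0.0, -0.0, -1.0], [-0.276, 0.961, -0.0], [0.961, 0.276, -0.0]] q [0.12, 0.67, 1.89, -0.0, 0.58, -0.16] F [-0.1  1.  -0.6] t 11.75 grip 20.1
spin deg for z +1: -0.05
spin deg for z -1: 179.95
```

View pics/t7.png

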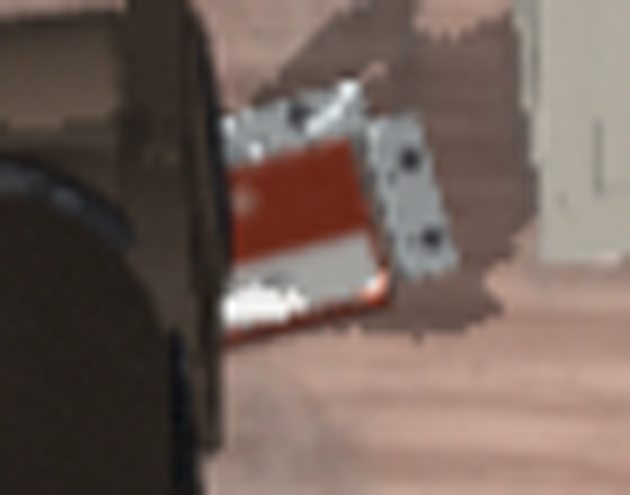

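A gap of a few millimetres to the end rail remains. I'll take 1 mm steps and watch the force.

```bash
python3 -m jog '[[[0.02,0,-0.001,0,0],[0.02,0,-0.001,0,0],[0.02,0,-0.001,0,0],[0.02,0,-0.001,0,0]]]';python3 -m jog '[[[0.02,0,-0.001,0,0],[0.02,0,-0.001,0,0]]]'
```

```text
time: 12.2
tool_pos: [543.7, 129.5, 4.3]
ee_rot: [-0.099, 0.7, 0.099, 0.7]
force: [-0.2, 0.5, 0.1]
grip_width: 19.9
time: 12.4
tool_pos: [544.3, 127.5, 4.3]
ee_rot: [-0.099, 0.7, 0.099, 0.7]
force: [-1.6, 5.9, 2.2]
grip_width: 20.1
```

```bash
python3 -m jog '[[[0.02,0,-0.001,0,0]]]'; python3 -m jog '[[[0.02,0,-0.0005,0,0]]]'
```

```text
time: 12.5
tool_pos: [543.9, 127.2, 4.3]
ee_rot: [-0.098, 0.701, 0.099, 0.7]
force: [-6.0, 14.9, 3.5]
grip_width: 20.1
time: 12.6
tool_pos: [543.8, 127.1, 4.3]
ee_rot: [-0.098, 0.701, 0.099, 0.7]
force: [-5.8, 15.0, 5.0]
grip_width: 19.9
```

The carton has met the end rail, with the force rising from about 1 N to 15 N. Next I'll back off, go over to the robot's side and seat the long side.

```bash
python3 -m jog '[[[0.02,0,0.004,0,0],[0.02,0,0.016,0,0],[0.02,-0.04,0,0,0],[0.02,-0.04,0,0,0],[0.05,0,-0.026,-0.019,0],[0.05,0,-0.026,-0.019,0],[0.05,0,-0.026,-0.019,0],[0.05,0,0,0,8],[0.05,0,0,0,8],[0.05,0,0,0,8],[0.05,0,0,0,8],[0.05,0,0,0,8],[0.05,0,0,0,8],[0.05,0,0,0,8],[0.05,0,0,0,8],[0.05,0,0,0,8],[0.05,0,0,0,8],[0.05,0,0,0,8],[0.05,0,0,0,2],[0.05,0,0,0,0],[0.05,0,0,0,0]]]' || true; python3 - <<'E'
from h import *
st=np.load("stop.npy");st[2]=.281
plan([*fromS(st,[-91,47.5]),4],np.pi/2+.281)
E
```

```text
now [543.8 127.1   4.3] shift tool mm [  0.3 -59.  -56.1] dist 81.4
axes x,y,z: [[-0.002, 0.001, -1.0], [-0.277, 0.961, 0.001], [0.961, 0.277, -0.001]] q [0.11, 0.67, 1.89, 0.0, 0.58, -0.17] F [-5.8 15.   5. ] t 12.6 grip 19.9
spin deg for z +1: -90.04
spin deg for z -1: 89.96$[0]: bad value
```

21 rows is one over the limit, so the call was refused and nothing moved. I'll send it again with 20.

```bash
python3 -m jog '[[[0.02,0,0.004,0,0],[0.02,0,0.016,0,0],[0.02,-0.04,0,0,0],[0.02,-0.04,0,0,0],[0.05,0,-0.026,-0.019,0],[0.05,0,-0.026,-0.019,0],[0.05,0,-0.026,-0.019,0],[0.05,0,0,0,8],[0.05,0,0,0,8],[0.05,0,0,0,8],[0.05,0,0,0,8],[0.05,0,0,0,8],[0.05,0,0,0,8],[0.05,0,0,0,8],[0.05,0,0,0,8],[0.05,0,0,0,8],[0.05,0,0,0,8],[0.05,0,0,0,8],[0.05,0,0,0,2],[0.05,0,0,0,0]]]'; python3 - <<'E'
from h import *
st=np.load("stop.npy");st[2]=.281
plan([*fromS(st,[-91,47.5]),4],np.pi/2+.281)
im=manip.read_camera("wrist"); cv2.imwrite("pics/w8.png",im[:,:,::-1])
E
```

```text
time: 14.6
tool_pos: [505.9, 55.2, 84.3]
ee_rot: [0.425, 0.565, -0.425, 0.565]
force: [-0.1, 0.5, -0.6]
grip_width: 49.6
now [505.9  55.2  84.3] shift tool mm [80.3  0.2  0.3] dist 80.3
axes x,y,z: [[0.0, -0.0, -1.0], [0.961, 0.277, 0.0], [0.277, -0.961, 0.0]] q [-0.02, 0.49, 1.96, -0.0, 0.68, 1.27] F [-0.1  0.5 -0.6] t 14.6 grip 49.6
spin deg for z +1: 179.95
spin deg for z -1: -0.05
```

View pics/w8.png

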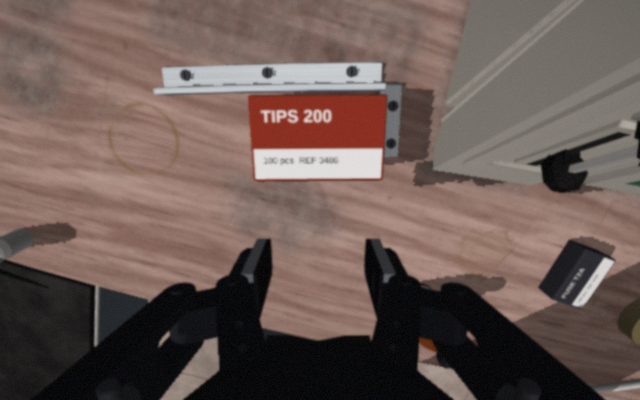

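In this view the carton touches the end rail at column 386 and leaves a thin gap to the back rail, about 1° out of parallel. The gripper is centred on it, so I'll descend and press the long side home.

```bash
python3 -m jog '[[[0.05,0.035,0,0,0],[0.05,0.035,0,0,0],[0.05,0.006,0,0,0],[0.05,0.004,0,0,0],[0.05,0,0.005,0,0],[0.05,0,0.004,0,0],[0.05,0,0.003,0,0],[0.05,0,0.002,0,0],[0.05,0,0.001,0,0],[0.05,0,0.001,0,0]]]'; python3 -m jog '[[[0.05,0,0.001,0,0],[0.05,0,0.001,0,0]]]'
```

```text
time: 15.65
tool_pos: [521.2, 59.0, 4.5]
ee_rot: [0.425, 0.565, -0.425, 0.565]
force: [-2.9, -0.6, 2.8]
grip_width: 50.1
time: 15.85
tool_pos: [522.3, 59.4, 4.2]
ee_rot: [0.425, 0.566, -0.426, 0.564]
force: [-8.0, -5.0, 5.3]
grip_width: 50.0
```

```bash
python3 -m jog '[[[0.05,0,0.001,0,0]]]'; python3 -m jog '[[[0.05,0,0.001,0,0]]]'
```

```text
time: 15.95
tool_pos: [522.4, 59.5, 4.1]
ee_rot: [0.424, 0.566, -0.426, 0.564]
force: [-12.9, -8.1, 9.7]
grip_width: 50.0
time: 16.05
tool_pos: [522.3, 59.5, 4.1]
ee_rot: [0.423, 0.567, -0.427, 0.563]
force: [-15.7, -10.6, 13.2]
grip_width: 49.9
```

```bash
python3 -m jog '[[[0.05,0,-0.004,0,0],[0.05,0,-0.016,0,0],[0.05,0,0,0,0]]]'; python3 - <<'E'
from h import *
s=manip.get_state();im=manip.read_camera("wrist"); cv2.imwrite("pics/w9.png",cv2.resize(im[20:260,160:480,::-1],(800,600),interpolation=cv2.INTER_CUBIC))
im=manip.read_camera("side"); cv2.imwrite("pics/s9.png",cv2.resize(im[140:240,290:400,::-1],None,fx=6,fy=6,interpolation=cv2.INTER_CUBIC))
print(s["tool_pos"],s["ee_rot"])
E
```

```text
time: 16.35
tool_pos: [504.9, 54.4, 4.2]
ee_rot: [0.425, 0.565, -0.426, 0.565]
force: [-0.4, 0.0, -0.1]
grip_width: 50.4
[504.91179865  54.42179056   4.18908816] [ 0.42520494  0.56507402 -0.42558173  0.56459925]
```

View pics/w9.png

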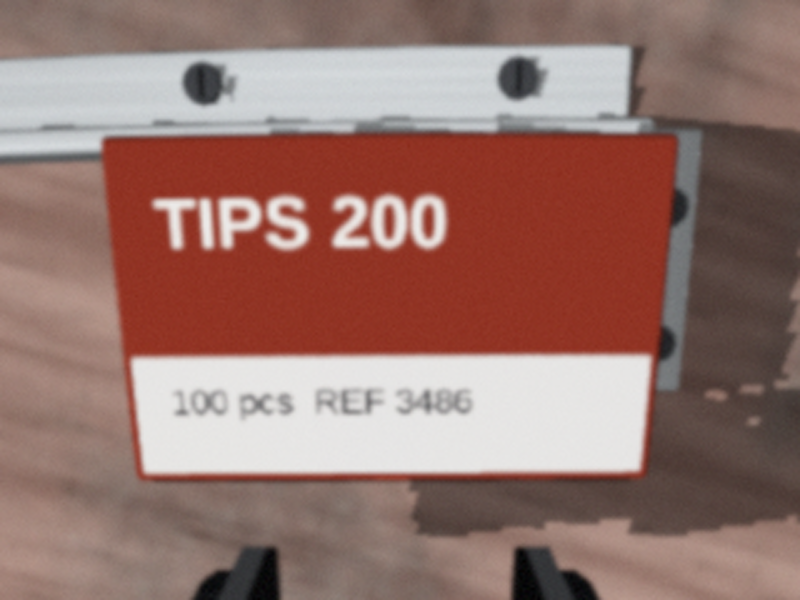

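View pics/s9.png

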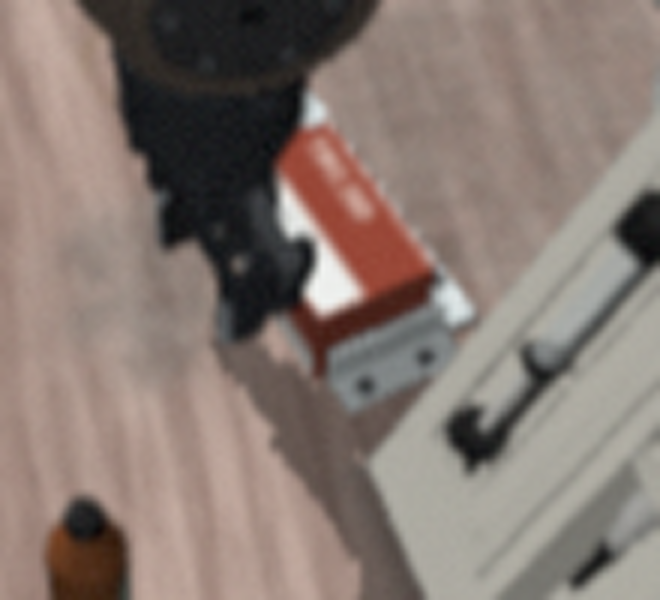

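```bash
cat > lines.py <<'E'
from fit import *
# sub-pixel edge: fit line by scanning gradient extrema near a guessed segment
def edge(g,p,q,half=4,n=40,sign=0):
    p=np.array(p,float);q=np.array(q,float);d=(q-p)/np.linalg.norm(q-p);nn=np.array([-d[1],d[0]])
    o=np.arange(-half,half+.01,.25);P=[]
    for a in np.linspace(0,1,n):
        c=p+a*(q-p);m=c+o[:,None]*nn
        v=cv2.remap(g,m[:,0:1].astype(np.float32),m[:,1:2].astype(np.float32),cv2.INTER_CUBIC).ravel()
        v=np.gradient(cv2.GaussianBlur(v.reshape(-1,1),(1,7),1.5).ravel())
        v=np.abs(v) if sign==0 else sign*v
        k=np.argmax(v);P.append(m[k])
    P=np.array(P)
    for _ in range(3):
        l=cv2.fitLine(P.astype(np.float32),cv2.DIST_HUBER,0,.01,.01).ravel()
        r=np.abs((P-l[2:])@np.array([-l[1],l[0]]));P2=P[r<max(.6,1.5*np.median(r))]
        P=P2 if len(P2)>8 else P
    return P
E
python3 - <<'E'
from lines import *
s=manip.get_state();W=cam("wrist",s)
im=manip.read_camera("wrist");np.save("w9.npy",im)
g=cv2.cvtColor(im,cv2.COLOR_RGB2GRAY).astype(np.float32); a=cv2.cvtColor(im,cv2.COLOR_RGB2LAB)[:,:,1].astype(np.float32)
z=lambda P:np.array(P,float)/2.5+np.array([160,20])-.3
def ang(P,zz):
    X=back(W,P,zz)[:,:2];l=cv2.fitLine(X.astype(np.float32),cv2.DIST_HUBER,0,.01,.01).ravel();th=np.arctan2(-l[0],l[1]);th=(th+np.pi/2)%np.pi-np.pi/2
    return round(th,4),X.mean(0).round(1),len(P)
R=Ro.from_quat(s["ee_rot"]).as_matrix();print("tool yaw",np.arctan2(R[1,1],R[0,1]))
print("carton far top",ang(edge(a,z((120,138)),z((660,136)),3),50))
print("carton label edge",ang(edge(a,z((140,354)),z((640,354)),3),50))
print("carton near label",ang(edge(a,z((150,474)),z((640,474)),3),50))
print("foot outer edge z4",ang(edge(g,z((10,60)),z((620,45)),3),4))
print("rail top outer",ang(edge(g,z((10,130)),z((600,120)),2),22))
cv2.imwrite("pics/w9b.png",cv2.resize(im[55:95,100:440,::-1],(800,94*2),interpolation=cv2.INTER_CUBIC))
cv2.imwrite("pics/w9c.png",cv2.resize(im[40:200,100:260,::-1],(600,600),interpolation=cv2.INTER_CUBIC))
E
```

```text
tool yaw 0.27983073716897977
carton far top (np.float32(0.2812), array([592. ,  81.7]), 39)
carton label edge (np.float32(0.2792), array([557.7,  70.8]), 40)
carton near label (np.float32(0.28), array([536.5,  63.8]), 40)
foot outer edge z4 (np.float32(0.2953), array([608.9, 102.8]), 40)
rail top outer (np.float32(0.2901), array([593.1,  98.5]), 38)
```

View pics/w9c.png

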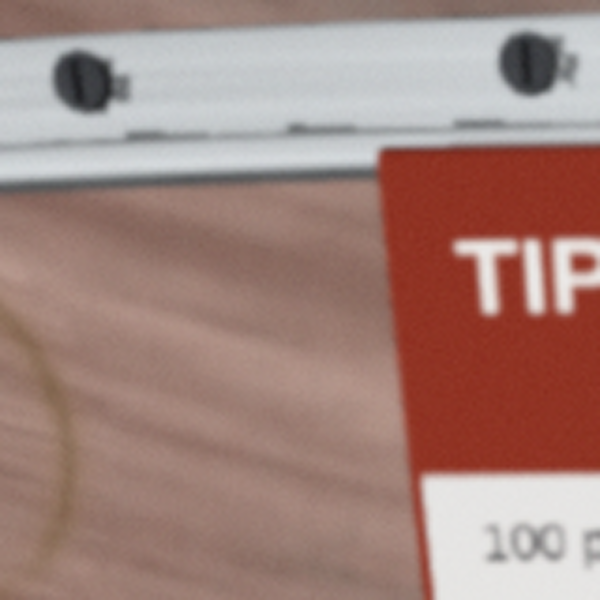

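The carton reads 0.280 rad and the rail 0.290–0.295 rad, so the carton is about 0.7° out with its right end slightly short of the rail. I'll turn the tool to match, move 12 mm toward the right end and press again.

```bash
python3 -m jog '[[[0.03,0,0,0.012,-0.8],[0.03,0,0,0,0],[0.03,0,0.006,0,0],[0.03,0,0.006,0,0],[0.03,0,0.003,0,0],[0.03,0,0.002,0,0],[0.03,0,0.001,0,0]]]'; python3 -m jog '[[[0.03,0,0.001,0,0]]]'; python3 -m jog '[[[0.03,0,0.001,0,0]]]'
```

```text
time: 17.2
tool_pos: [526.2, 48.4, 4.2]
ee_rot: [0.421, 0.568, -0.422, 0.568]
force: [-3.9, -3.2, 3.2]
grip_width: 30.0
time: 17.3
tool_pos: [526.1, 48.5, 4.2]
ee_rot: [0.421, 0.569, -0.422, 0.567]
force: [-8.2, -5.3, 6.7]
grip_width: 30.2
time: 17.4
tool_pos: [526.1, 48.5, 4.1]
ee_rot: [0.42, 0.569, -0.422, 0.567]
force: [-13.4, -8.4, 9.8]
grip_width: 29.9
```

```bash
python3 -m jog '[[[0.03,0,0.001,0,0]]]'; python3 - <<'E'
from h import *
s=manip.get_state();R=Ro.from_quat(s["ee_rot"]).as_matrix();print("tool yaw",np.arctan2(R[1,1],R[0,1]),s["force"],s["moment"])
E
```

```text
time: 17.5
tool_pos: [526.0, 48.6, 4.1]
ee_rot: [0.42, 0.57, -0.423, 0.566]
force: [-17.4, -12.0, 13.5]
grip_width: 30.2
tool yaw 0.29432280989278486 [-17.43861173 -11.98018781  13.4924208 ] [-1.98718229  2.78043617 -0.18275122]
```

```bash
python3 -m jog '[[[0.03,0,-0.004,0,0],[0.03,0,-0.016,0,0],[0.03,-0.03,0,0,0],[0.03,0,0,0,0]]]'; cat > chk.py <<'E'
from lines import *
import sys
s=manip.get_state();W=cam("wrist",s)
im=manip.read_camera("wrist");np.save("wl.npy",im)
import json; json.dump({k:np.array(s[k]).tolist() for k in s},open("wl.json","w"))
x0,y0,w,h=map(int,sys.argv[2:6])
cv2.imwrite(sys.argv[1],cv2.resize(im[y0:y0+h,x0:x0+w,::-1],(800,int(800*h/w)),interpolation=cv2.INTER_CUBIC))
print(s["tool_pos"],s["force"])
E
python3 chk.py pics/w10.png 120 20 320 240
```

```text
time: 17.9
tool_pos: [511.4, 43.3, 36.6]
ee_rot: [0.422, 0.567, -0.421, 0.569]
force: [-0.3, 0.5, 0.2]
grip_width: 30.0
[511.35197524  43.31200267  36.55820054] [-0.27509714  0.51331039  0.23328328]
```

View pics/w10.png

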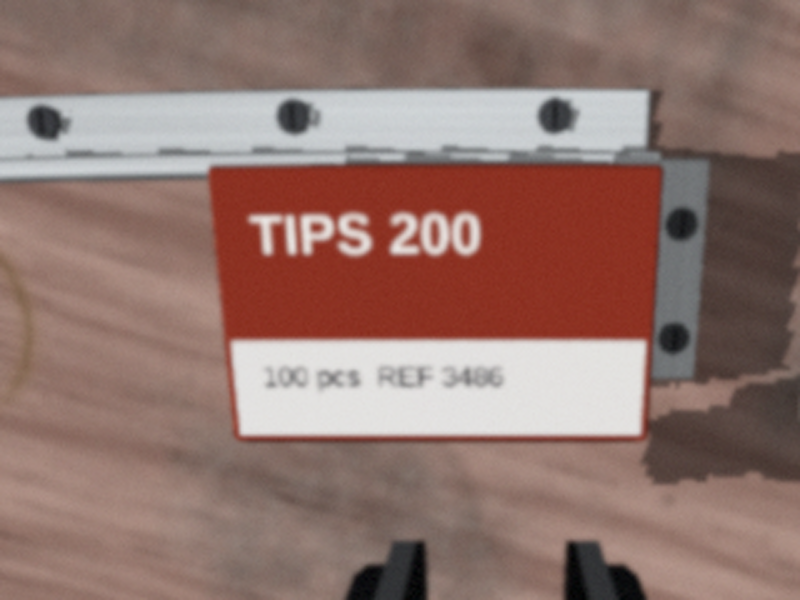

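```bash
cat > meas.py <<'E'
from lines import *
import json
s=json.load(open("wl.json"));W=cam("wrist",s);im=np.load("wl.npy")
g=cv2.cvtColor(im,cv2.COLOR_RGB2GRAY).astype(np.float32); a=cv2.cvtColor(im,cv2.COLOR_RGB2LAB)[:,:,1].astype(np.float32)
def ang(P,zz,end=False):
    X=back(W,P,zz)[:,:2];l=cv2.fitLine(X.astype(np.float32),cv2.DIST_HUBER,0,.01,.01).ravel()
    th=np.arctan2(l[1],l[0]) if end else np.arctan2(-l[0],l[1])
    return round(float((th+np.pi/2)%np.pi-np.pi/2),4),X.mean(0).round(1),len(P)
R=Ro.from_quat(s["ee_rot"]).as_matrix();print("tool yaw",np.arctan2(R[1,1],R[0,1]))
E
python3 - <<'E'
from meas import *
z=lambda P:np.array(P,float)/2.5+np.array([120,20])-.3
print("far top",ang(edge(a,z((220,168)),z((650,167)),3),50))
print("label",ang(edge(a,z((240,339)),z((640,339)),3),50))
print("near",ang(edge(a,z((250,437)),z((630,437)),2),50))
print("left",ang(edge(a,z((213,180)),z((228,330)),3),50,1))
print("right",ang(edge(a,z((661,180)),z((650,420)),3),50,1))
print("foot",ang(edge(g,z((10,96)),z((640,91)),3),4))
print("inner top edge left part",ang(edge(g,z((5,181)),z((200,179)),3),22))
print("rail top outer",ang(edge(g,z((5,156)),z((640,150)),2),22))
print("end foot outer",ang(edge(g,z((708,170)),z((695,370)),3),4,1))
E
```

```text
tool yaw 0.2939882841509518
far top (0.2934, array([593. ,  78.1]), 37)
label (0.2934, array([557.8,  70.7]), 40)
near (0.2931, array([536.2,  64.7]), 40)
left (0.295, array([561. , 121.4]), 40)
right (0.2971, array([578.8,  28.4]), 40)
foot (0.2937, array([600., 131.]), 29)
inner top edge left part (0.2915, array([568.2, 162.5]), 40)
rail top outer (0.3045, array([589.9, 106.1]), 27)
end foot outer (0.2903, array([587.2,   7.3]), 37)
```

The carton now reads 0.293 rad against 0.292–0.294 for the rail, with a gap of about 0.6 mm to the back rail. Turning it square left roughly 1 mm at the end rail. I'll make one more gentle end push.

```bash
python3 -m jog '[[[0.02,-0.048,0,0,0],[0.02,0,0.019,-0.030,0],[0.02,0,0.019,-0.030,0],[0.02,0,0.018,-0.030,0],[0.02,0,0,0,-8],[0.02,0,0,0,-8],[0.02,0,0,0,-8],[0.02,0,0,0,-8],[0.02,0,0,0,-8],[0.02,0,0,0,-8],[0.02,0,0,0,-8],[0.02,0,0,0,-8],[0.02,0,0,0,-8],[0.02,0,0,0,-8],[0.02,0,0,0,-8],[0.02,0,0,0,-2],[0.02,0,0,0,0]]]'; python3 - <<'E'
from h import *
st=np.array([606.4,35.3,.293]);np.save("stop.npy",st)
plan([*fromS(st,[-34,110]),4],.293)
print(toS(st,manip.get_state()["tool_pos"]))
E
```

```text
time: 19.65
tool_pos: [537.6, 145.8, 81.6]
ee_rot: [-0.104, 0.7, 0.104, 0.699]
force: [0.1, -0.3, 0.4]
grip_width: 20.1
now [537.6 145.8  81.6] shift tool mm [ 77.6 -15.7  -0.1] dist 79.2
axes x,y,z: [[-0.001, -0.0, -1.0], [-0.29, 0.957, 0.0], [0.957, 0.29, -0.001]] q [0.15, 0.55, 1.85, -0.0, 0.74, -0.15] F [ 0.1 -0.3  0.4] t 19.65 grip 20.1
spin deg for z +1: 0.09
spin deg for z -1: -179.91
[-33.89614018 125.68101189]
```

```bash
python3 -m jog '[[[0.02,0.035,0,0,0],[0.02,0.034,0,0,0],[0.02,0.008,0,0,0],[0.02,0,-0.006,0,0],[0.02,0,-0.004,0,0],[0.02,0,-0.003,0,0],[0.02,0,-0.001,0,0],[0.02,0,-0.001,0,0],[0.02,0,0,0,0]]]'; python3 -m jog '[[[0.02,0,-0.001,0,0],[0.02,0,0,0,0]]]'; python3 -m jog '[[[0.02,0,-0.001,0,0],[0.02,0,0,0,0]]]'
```

```text
time: 20.55
tool_pos: [542.3, 131.3, 5.7]
ee_rot: [-0.104, 0.699, 0.104, 0.7]
force: [0.5, -0.4, -0.0]
grip_width: 20.0
time: 20.75
tool_pos: [542.4, 130.4, 5.3]
ee_rot: [-0.104, 0.699, 0.104, 0.699]
force: [0.3, -0.8, 0.1]
grip_width: 19.8
time: 20.95
tool_pos: [542.7, 129.4, 5.2]
ee_rot: [-0.104, 0.699, 0.104, 0.699]
force: [-1.2, 0.2, -0.3]
grip_width: 20.2
```

```bash
python3 -m jog '[[[0.02,0,-0.001,0,0],[0.02,0,0,0,0]]]'
```

```text
time: 21.15
tool_pos: [543.0, 128.4, 5.2]
ee_rot: [-0.104, 0.7, 0.104, 0.699]
force: [0.2, -0.6, 0.7]
grip_width: 20.0
```

```bash
python3 -m jog '[[[0.02,0,-0.0007,0,0],[0.02,0,0,0,0]]]';  python3 -m jog '[[[0.02,0,-0.0007,0,0],[0.02,0,0,0,0]]]'
```

```text
time: 21.35
tool_pos: [543.2, 127.8, 5.3]
ee_rot: [-0.104, 0.699, 0.104, 0.699]
force: [-0.5, 0.6, -1.0]
grip_width: 19.5
time: 21.55
tool_pos: [543.3, 127.2, 5.3]
ee_rot: [-0.104, 0.7, 0.104, 0.699]
force: [-0.4, 0.4, 0.2]
grip_width: 20.1
```

```bash
python3 -m jog '[[[0.02,0,-0.0007,0,0],[0.02,0,0,0,0]]]'
```

```text
time: 21.75
tool_pos: [543.4, 127.0, 5.3]
ee_rot: [-0.103, 0.7, 0.104, 0.699]
force: [-1.6, 5.0, 0.4]
grip_width: 20.3
```

```bash
python3 -m jog '[[[0.02,0,-0.001,0,0],[0.02,0,0,0,0]]]';  python3 -m jog '[[[0.02,0,-0.0005,0,0],[0.02,0,0,0,0]]]'; python3 -m jog '[[[0.02,0,0.004,0,0],[0.02,0,0.018,0,0],[0.02,-0.04,0,0,0],[0.02,-0.04,0,0,0],[0.03,0,-0.0265,-0.019,0],[0.03,0,-0.0265,-0.019,0],[0.03,0,-0.0265,-0.02,0],[0.03,0,0,0,8],[0.03,0,0,0,8],[0.03,0,0,0,8],[0.03,0,0,0,8],[0.03,0,0,0,8],[0.03,0,0,0,8],[0.03,0,0,0,8],[0.03,0,0,0,8],[0.03,0,0,0,8],[0.03,0,0,0,8],[0.03,0,0,0,8],[0.03,0,0,0,2],[0.03,0,0,0,0]]]';python3 chk.py pics/w11.png 120 20 320 240
```

```text
time: 21.95
tool_pos: [543.4, 126.9, 5.4]
ee_rot: [-0.103, 0.7, 0.104, 0.699]
force: [-2.8, 13.4, 2.9]
grip_width: 19.9
time: 22.15
tool_pos: [543.4, 126.8, 5.5]
ee_rot: [-0.103, 0.7, 0.104, 0.699]
force: [-3.7, 16.1, 2.7]
grip_width: 20.3
time: 24.15
tool_pos: [505.2, 53.1, 85.3]
ee_rot: [0.421, 0.568, -0.421, 0.568]
force: [0.9, 0.2, 0.5]
grip_width: 30.0
[505.18699031  53.11040145  85.29754127] [0.86791527 0.21679653 0.49218592]
```

View pics/w11.png

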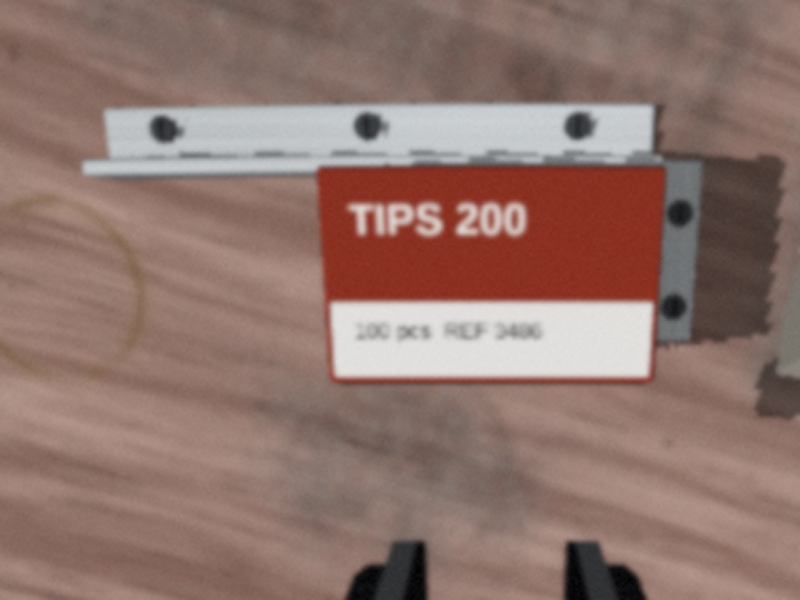

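```bash
python3 - <<'E'
from meas import *
z=lambda P:np.array(P,float)/2.5+np.array([120,20])-.3
n=np.array([np.cos(.293),np.sin(.293)]);y=np.array([-n[1],n[0]])
def rep(nm,r,ax): print(nm,r[0],"offset",round(float(r[1]@ax),1),r[2])
rep("far top",ang(edge(a,z((328,168)),z((655,168)),3),50),n)
rep("label",ang(edge(a,z((338,301)),z((648,301)),3),50),n)
rep("near",ang(edge(a,z((340,379)),z((645,379)),2),50),n)
rep("left",ang(edge(a,z((320,180)),z((328,290)),3),50,1),y)
rep("right",ang(edge(a,z((664,180)),z((654,370)),3),50,1),y)
rep("foot",ang(edge(g,z((110,109)),z((645,104)),3),4),n)
rep("inner top",ang(edge(g,z((90,176)),z((305,173)),3),22),n)
rep("end foot outer",ang(edge(g,z((701,170)),z((691,330)),3),4,1),y)
E
```

```text
tool yaw 0.2937563477485099
far top 0.2959 offset 590.3 40
label 0.2918 offset 554.6 40
near 0.2946 offset 532.2 38
left 0.2982 offset -46.2 40
right 0.2897 offset -140.3 28
foot 0.294 offset 612.6 34
inner top 0.2909 offset 591.0 40
end foot outer 0.2922 offset -162.7 35
```

The carton reads about 0.294 rad against about 0.292 for the rail. The gaps come out at or under about 0.7 mm at both rails, within edge-detection bias, and both pushes ended on firm contact. I'll raise clear and check the neighbours.

```bash
python3 -m jog '[[[0.03,-0.03,-0.015,0,0],[0.03,-0.03,-0.015,0,0],[0.03,-0.03,-0.015,0,0],[0.03,0,0,0,0]]]'; python3 - <<'E'
from h import *
t=manip.read_camera("top");s=manip.read_camera("side")
cv2.imwrite("pics/t12.png",t[:,:,::-1]);cv2.imwrite("pics/s12.png",cv2.resize(s[100:380,240:420,::-1],None,fx=2.1,fy=2.1,interpolation=cv2.INTER_CUBIC))
t0=cv2.imread("pics/top0.png")[:,:,::-1];s0=cv2.imread("pics/side0.png")[:,:,::-1]
def cmp(a,b,r):
    x,y,w,h=r;A=a[y:y+h,x:x+w];B=b[y-4:y+h+4,x-4:x+w+4]
    m=cv2.matchTemplate(np.ascontiguousarray(B),np.ascontiguousarray(A),cv2.TM_CCOEFF_NORMED);_,v,_,l=cv2.minMaxLoc(m);return round(v,3),(l[0]-4,l[1]-4)
for nm,r in dict(vial=(219,220,14,14),bottle=(343,204,18,18),small=(387,180,20,22),tape=(424,194,24,20),cup=(392,221,22,20)).items(): print("top",nm,cmp(t0,t,r))
for nm,r in dict(vial=(259,115,14,18),bottle=(295,221,20,28),small=(330,276,32,24),tape=(330,334,32,28),cup=(279,286,28,28)).items(): print("side",nm,cmp(s0,s,r))
E
```

```text
time: 24.6
tool_pos: [462.1, 39.9, 178.4]
ee_rot: [0.422, 0.567, -0.42, 0.57]
force: [-0.8, 0.3, -0.3]
grip_width: 29.9
top vial (0.998, (0, 0))
top bottle (1.0, (0, 0))
top small (1.0, (0, 0))
top tape (0.522, (0, 0))
top cup (0.957, (0, 0))
side vial (0.997, (0, 0))
side bottle (0.999, (0, 0))
side small (1.0, (0, 0))
side tape (0.58, (0, 0))
side cup (0.939, (0, 0))
```

View pics/t12.png

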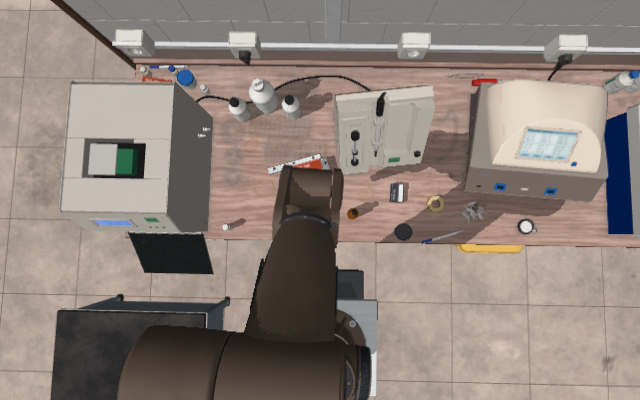

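View pics/s12.png

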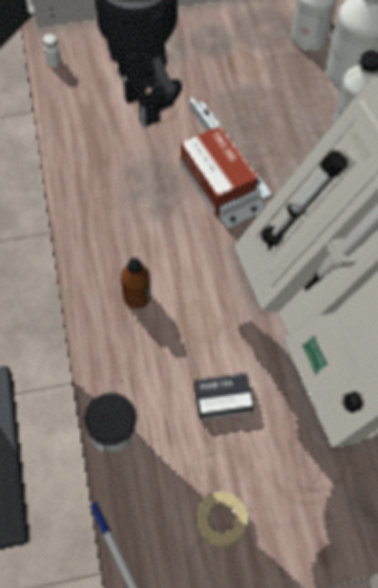

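All five bystanders match their first positions with zero shift. The tape and cup match less closely, because the arm's shadow now falls across them. The carton stands flat in the corner and the robot is clear of it, so I'm handing in.

```bash
python3 - <<'E'
from plant import manip
print(manip.sign_off())
E
```

```text
the job is handed in; nothing more can be done
None
```

The carton stands flat in the corner of the stop, long side against the back rail and end against the end rail, and the job was handed in at about 24.7 s. I turned and pushed it with two fingers on its long side, then slid it along the rail by its left end. I pressed it against the back rail twice and against the end rail twice, correcting a 0.7° skew in between.

**Last checks**
- **Alignment:** The carton measured about 0.294 rad and the back rail 0.291–0.294 rad.
- **Gaps:** About 0.7 mm or less remained at each rail. That is within the edge-detection bias, since the carton itself measured 1–2 mm too small. The end rail's inner face was hidden, so that gap is inferred from its foot.
- **Contact:** Each final press against a rail stopped the carton firmly, reaching about 16 N at the end rail and 25 N at the back rail.
- **Bystanders:** All five showed zero pixel shift in both fixed cameras. The match was weak for the tape (about 0.5–0.6) and slightly low for the cup (about 0.95), where the arm's shadow fell across them.

**Disagreements**
- The top and wrist cameras differed by up to 5 mm in absolute position, so I went by contact force and by carton-to-rail comparisons within single wrist pictures.
- My first rail angle of 0.281 rad was about 0.01 rad too small, which caused the skew.
- One move was refused for having 21 rows; nothing moved, and I sent it again with 20.

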